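# Load, tug-check, scan and pierce reagent cartridges

### The arm

A 7-joint arm with a two-finger parallel gripper is mounted at the origin on the work surface. World frame = base frame: x ahead of the robot, y to its left, z up, the work surface at z = 0. Lengths are in m, angles in rad, forces in N, time in s.
With the tool pointing down it reaches from about 0.425 to 0.95 m from the base axis. Payload 4.7 kg.
Tool frame: the origin (TCP) lies on the centre line of the jaws, within the pads' length; the fingertips stand tip_reach ahead of it and the grasp point (between the pads) lies 5 mm behind it (tip_reach is the distance from the TCP to the fingertips, in m); z points along the fingers, y is the direction in which the jaws open and shut (so a half turn about z gives the same grasp; the last joint's range is limited). The gripper opens to 87 mm and grips with 3 to 60 N. Pads are 19 mm wide; open, the fingers measure 117 mm over their backs; the gripper's body (75 mm by 190 mm) begins 51 mm behind the grasp point.
Start: joints at [1.23, 0.469, -0.049, 1.532, 0.024, 1.141, -0.082], TCP at [0.207, -0.642, 0.237] pointing down, gripper open.
Joint ranges: [-2.59, 2.59], [-0.33, 1.99], [-1.39, 1.29], [0.1, 2.45], [-1.04, 4.18], [0.21, 1.99], [-2.66, 2.66]. Speed limits (rad/s): [2.57, 2.57, 3.14, 3.14, 3.14, 3.14, 3.14].

### API

Orientations are given as a rotation vector (axis times angle).
In Python, from workcell import * gives the robot as it stands. The module is installed in compiled form; this text tells all that it offers.
- The arm moves only by the tool step_arm, never from a script. Its argument "motion" is a list of rows, each a list of 3 entries, a list of its own where there are three numbers: the shift along the tool's x, y, z in mm, then the turn, a rotation vector about the tool's x, y, z in degrees, then the opening, from 0 (shut) to 1 (fully open). A call has 1 to 20 rows; each row is the pose to reach, as a shift and turn from the pose commanded when the call began, along the tool's axes at that moment; what a row does not reach only later rows make up. A row lasts 1/8 s, in which the tool goes at most 62.5 mm and 10.7 degrees, less where a joint would pass 70% of its speed; a pose out of reach is approached as far as the arm can. A call with a gripper value outside its range is refused whole. The fingers move at their own pace and stop on an object; "newtons" is the grip in N (left out, the last holds). Time passes only in rows, so rows that repeat a pose let the fingers close. It gives the time, the measured TCP pose, the force and the opening at its end, in the units of the state.
- state(): the state, without advancing time (a new reading comes with each control period).
- snapshot(name): name is "side" or "top"; returns the picture (400x640x3 uint8, red, green, blue); there is no depth.
- get_calibration(name): a dict with "fx", "fy", "cx", "cy" (pixels), "distortion" ([k1, k2, p1, p2, k3] as OpenCV has them; the pictures are not rectified), "R" (3x3) and "t" (3): a world point X has camera coordinates R X + t. Camera axes: x right, y down, z forward; pixel columns grow to the right and rows downward; lengths in m; the calibration is good to about 2 mm. A picture is of the moment at which its call begins. get_calibration takes no time and is no camera call.
- sign_off(): hands the job in, once; it reports no verdict.
The state is a dict: "clock": time; "q": joint angles; "qd": joint speeds; "joint_torque": joint torques, N m; "tool_pos": TCP position; "tcp_rot": TCP orientation; "force": force on the tool from outside, world axes, zero at the start; "ft_torque": the same for the moment, N m; "gripper_width": finger opening in m.
Only numpy, scipy, OpenCV 4.12 (cv2) and the standard library are available. Lean on these libraries where they do the work, as an engineer would, in place of code of your own. Each camera call takes 0.05 s, during which the arm holds its last target. There are 200 camera calls.

### The job

Load every reagent cartridge standing on the bench into the dock, one to a bay: press each down until both end catches snap over it, then tug it upward by its fin to prove it latched, so that its floating cradle rises to the top stop and is left there; if it lifts free, press it home and tug again. Once all are proved, pick up the hand scanner, hold its window steady over the batch card's label, a hand's breadth above it, for about two seconds, and lay the scanner back on the bench the way it lay; then pull the sprung piercing lever towards the robot through its full stroke and ease it slowly back to rest, taking a couple of seconds and never letting it fly back. Leave the rack, the tip box and the bottle where they stand.

Things in the scene. Friction and masses are not known exactly. Their poses are not given: they have to be found in the camera images.
- cartridge_1_mid (a point): centre, half-way up, of a white reagent cartridge, 72 mm tall, 120-200 g, upright: body 90x40x40 mm (x,y,z), on it a grip fin 50 mm long (x), 16 thick (y), from 4 to 36 mm above this point. A lug at the foot of each short end, 4-8 mm above the underside, sticks out 6.5 mm. All cartridges are alike, fit any bay, either way round; one of the three may be absent (None).
- cartridge_2_mid (a point): centre, half-way up, of a white reagent cartridge, 72 mm tall, 120-200 g, upright: body 90x40x40 mm (x,y,z), on it a grip fin 50 mm long (x), 16 thick (y), from 4 to 36 mm above this point. A lug at the foot of each short end, 4-8 mm above the underside, sticks out 6.5 mm. All cartridges are alike, fit any bay, either way round; one of the three may be absent (None).
- cartridge_3_mid (a point): centre, half-way up, of a white reagent cartridge, 72 mm tall, 120-200 g, upright: body 90x40x40 mm (x,y,z), on it a grip fin 50 mm long (x), 16 thick (y), from 4 to 36 mm above this point. A lug at the foot of each short end, 4-8 mm above the underside, sticks out 6.5 mm. All cartridges are alike, fit any bay, either way round; one of the three may be absent (None).
- cradle_left_seat (a point): middle of the cradle floor of the left (dock's +y side) bay (x along the cartridge, z up); rises with the cradle, 34 mm above the bench when down. Open aluminium tray: walls to 18 mm above the floor, flared lips to 25 mm; play 2 mm each side, 1.5 mm each end; a black sprung catch at each end. Bays are 70 mm apart.
- cradle_left (a joint): height (m) of the left bay's floating cradle: 0 down, 0.008 top stop. 4 N of friction (plus some 3 N weight of cradle and cartridge) keeps it where it is left; it may start anywhere. Pressing a cartridge in drives it down; a tug on a latched cartridge draws it to the top, where it stays. An unlatched cartridge comes away without it.
- cradle_middle_seat (a point): middle of the cradle floor of the middle bay (x along the cartridge, z up); rises with the cradle, 34 mm above the bench when down. Open aluminium tray: walls to 18 mm above the floor, flared lips to 25 mm; play 2 mm each side, 1.5 mm each end; a black sprung catch at each end. Bays are 70 mm apart.
- cradle_middle (a joint): height (m) of the middle bay's floating cradle: 0 down, 0.008 top stop. 4 N of friction (plus some 3 N weight of cradle and cartridge) keeps it where it is left; it may start anywhere. Pressing a cartridge in drives it down; a tug on a latched cartridge draws it to the top, where it stays. An unlatched cartridge comes away without it.
- cradle_right_seat (a point): middle of the cradle floor of the right (next to the lever) bay (x along the cartridge, z up); rises with the cradle, 34 mm above the bench when down. Open aluminium tray: walls to 18 mm above the floor, flared lips to 25 mm; play 2 mm each side, 1.5 mm each end; a black sprung catch at each end. Bays are 70 mm apart.
- cradle_right (a joint): height (m) of the right bay's floating cradle: 0 down, 0.008 top stop. 4 N of friction (plus some 3 N weight of cradle and cartridge) keeps it where it is left; it may start anywhere. Pressing a cartridge in drives it down; a tug on a latched cartridge draws it to the top, where it stays. An unlatched cartridge comes away without it.
- dock: white cartridge dock fixed on the bench, origin under its middle. A cartridge laid in a bay rests on the catches some 14 mm too high (its mid 50 mm above the seat point) and lifts straight off. Pressed straight down with 10 to 20 N it snaps under both catches: underside on the cradle floor, mid 36 mm above the seat point; then it cannot be pulled out.
- lever_grip (a point): middle of the piercing lever's grey hand bar, on the dock's right side: 18 mm diameter, level, along the dock's y, free for 33 mm either side of this point (the steel arm is at the end towards the bays); 185 mm above the bench at rest. Swings on a 140 mm radius about the pivot.
- lever_pivot (a point): point on the lever's hinge axis directly in line with the grip, fixed to the dock, 70 mm above the bench; its axes are the dock's: x roughly away from the robot, y along the hinge axis towards the bays, z up.
- lever (a joint): piercing lever (rad): 0 at rest, leaning 35 degrees from upright away from the robot; grows as pulled towards the robot; 1.05 is the end of the stroke (25 degrees past upright). Sprung: about 3.5 N at the hand bar at rest, 9 N at the end; let go, it flies back.
- scanner_mid (a point): centre, half-way up, of a hand scanner lying on the bench, 150 mm long along its x, 180 g: grey handle 30 mm wide (y), 34 mm tall, from 75 mm behind to 30 mm ahead of this point; white head 46 mm wide, 38 mm tall ahead of that. This point is 17 mm above its underside and near its centre of mass, a good place to grip.
- scanner_window (a point): the scanner's window, in the underside of its head, 52.5 mm ahead (+x) of scanner_mid and 15 mm below it; it looks straight down out of the underside (along the scanner's -z). It reads from 30 to 150 mm, at any turn about the vertical.
- label (a point): middle of the bar label on the batch card, which lies face up in a flat grey holder 70 x 90 x 11 mm fixed on the bench behind the dock; the point is on the label's face, z up; the label is 36 mm (x) by 60 mm (y).
- tube_rack_mid (a point): centre of a pink tube rack with small tubes, 78 x 198 x 40 mm (bystander)
- tip_box_mid (a point): centre of a closed tip box, 88 x 123 x 68 mm (bystander)
- buffer_bottle_mid (a point): centre of a clear buffer bottle with blue cap, 64 mm diameter, 120 mm tall (bystander)

How it is judged:
On the way, in this order (a step that is already met when the one before it is completed fails the run):
1. every cartridge present is latched in a bay and has been tugged, its cradle raised (((horizontal distance between cartridge_1_mid and cradle_left_seat below 0.006 m and z of cartridge_1_mid in the frame of cradle_left_seat between 0.0325 and 0.0395 m and angle between cartridge_1_mid's own z axis and vertical below 0.06 rad and value of joint cradle_left above 0.0055 m) or (horizontal distance between cartridge_1_mid and cradle_middle_seat below 0.006 m and z of cartridge_1_mid in the frame of cradle_middle_seat between 0.0325 and 0.0395 m and angle between cartridge_1_mid's own z axis and vertical below 0.06 rad and value of joint cradle_middle above 0.0055 m) or (horizontal distance between cartridge_1_mid and cradle_right_seat below 0.006 m and z of cartridge_1_mid in the frame of cradle_right_seat between 0.0325 and 0.0395 m and angle between cartridge_1_mid's own z axis and vertical below 0.06 rad and value of joint cradle_right above 0.0055 m)) and ((horizontal distance between cartridge_2_mid and cradle_left_seat below 0.006 m and z of cartridge_2_mid in the frame of cradle_left_seat between 0.0325 and 0.0395 m and angle between cartridge_2_mid's own z axis and vertical below 0.06 rad and value of joint cradle_left above 0.0055 m) or (horizontal distance between cartridge_2_mid and cradle_middle_seat below 0.006 m and z of cartridge_2_mid in the frame of cradle_middle_seat between 0.0325 and 0.0395 m and angle between cartridge_2_mid's own z axis and vertical below 0.06 rad and value of joint cradle_middle above 0.0055 m) or (horizontal distance between cartridge_2_mid and cradle_right_seat below 0.006 m and z of cartridge_2_mid in the frame of cradle_right_seat between 0.0325 and 0.0395 m and angle between cartridge_2_mid's own z axis and vertical below 0.06 rad and value of joint cradle_right above 0.0055 m)) and ((horizontal distance between cartridge_3_mid and cradle_left_seat below 0.006 m and z of cartridge_3_mid in the frame of cradle_left_seat between 0.0325 and 0.0395 m and angle between cartridge_3_mid's own z axis and vertical below 0.06 rad and value of joint cradle_left above 0.0055 m) or (horizontal distance between cartridge_3_mid and cradle_middle_seat below 0.006 m and z of cartridge_3_mid in the frame of cradle_middle_seat between 0.0325 and 0.0395 m and angle between cartridge_3_mid's own z axis and vertical below 0.06 rad and value of joint cradle_middle above 0.0055 m) or (horizontal distance between cartridge_3_mid and cradle_right_seat below 0.006 m and z of cartridge_3_mid in the frame of cradle_right_seat between 0.0325 and 0.0395 m and angle between cartridge_3_mid's own z axis and vertical below 0.06 rad and value of joint cradle_right above 0.0055 m))), for 0.2 s.
2. the held scanner looks down at the label, steady, for a second (x of scanner_window in the frame of label between -0.02 and 0.02 m and y of scanner_window in the frame of label between -0.03 and 0.03 m and z of scanner_window in the frame of label between 0.03 and 0.15 m and angle between scanner_mid's own z axis and vertical below 0.2 rad and linear speed of scanner below 0.03 m/s and angular speed of scanner below 0.3 rad/s), for 1 s.
3. the piercing lever is pulled to the end of its stroke (value of joint lever above 0.97 rad), for 0.1 s.
4. the lever is back at rest (value of joint lever below 0.08 rad), for 0.2 s.
At the end, for the whole second after the job is handed in: Each cartridge is latched in its own bay (within 6 mm of centre, mid 36 +-3.5 mm above the cradle floor, tilt under 0.06 rad), at rest, its cradle raised over 5.5 mm; the scanner lies flat on the bench (mid below 23 mm, tilt under 0.1 rad); the lever is within 0.08 rad of rest (all of step 1 and linear speed of each of cartridge_1, cartridge_2, cartridge_3, scanner below 0.02 m/s and value of joint lever below 0.08 rad and height (world z) of scanner_mid below 0.023 m and angle between scanner_mid's own z axis and vertical below 0.1 rad); the robot touches nothing.
It fails at once if the lever flies back (returns faster than 1.2 rad/s) (velocity of joint lever below -1.2 rad/s).
It fails at once if the tube rack is shifted by more than 25 mm (distance of tube_rack_mid from where it was at the start of the episode above 0.025 m).
It fails at once if the tip box is shifted by more than 25 mm (distance of tip_box_mid from where it was at the start of the episode above 0.025 m).
It fails at once if the buffer bottle is shifted by more than 25 mm (distance of buffer_bottle_mid from where it was at the start of the episode above 0.025 m).
Of cartridge_1, cartridge_2, cartridge_3 only 2 to 3 are there at a start; the rules pass over those that are not, and their reading is None.
At some moment in a run one of cartridge_1, cartridge_2, cartridge_3 may be knocked a few centimetres aside while the robot is not near it.
It also fails if it takes over 200 s, if anything falls off the work surface, if the arm or the gripper's body presses on something with over 40 N, if the wrist force passes 120 N, or if a joint passes its speed limit or range.

## Working session

There is one attempt and no reset: what is moved stays moved. The work goes in short steps, Python scripts to look and compute and a tool call to move; the robot and the scene stay as the last step left them, time stands still between calls to the robot, and variables do not carry over. Pictures are saved under pics/ and viewed, about 12 in all and at most 16, crops included, and the job is handed in when it is done.

Besides the shell and the picture viewer there is one more tool, called after "Emit:" by a JSON object that holds its "method" and its "body", one argument or row to a line. step_arm: Moves the arm, as the interface text tells. Its arguments: {"type":"object","properties":{"motion":{"type":"array"},"newtons":{"type":"number"}},"required":["motion"]}

```bash
mkdir -p pics; python3 - <<'E'
from workcell import *
import cv2,numpy as np
for n in("side","top"):
    im=snapshot(n); cv2.imwrite(f"pics/{n}0.png",im[...,::-1]); c=get_calibration(n); print(n,c)
s=state();print(s)
try: print(tip_reach)
except Exception as e: print(e)
E
```

```text
side {'fx': 415.32968949413237, 'fy': 415.32968949413237, 'cx': 323.40751827157766, 'cy': 198.78862577201082, 'distortion': array([-0.09874619,  0.        ,  0.        ,  0.        ,  0.        ]), 'R': array([[ 0.94171955, -0.33588389, -0.01860927],
       [-0.17280675, -0.43555437, -0.88341962],
       [ 0.28862107,  0.83514933, -0.46821307]]), 't': array([-0.57793989,  0.24952934,  0.69979335])}
top {'fx': 429.86528166653017, 'fy': 429.86528166653017, 'cx': 320.83562950644216, 'cy': 200.58267405236938, 'distortion': array([-0.03530377,  0.        ,  0.        ,  0.        ,  0.        ]), 'R': array([[-0.09821246, -0.9951445 ,  0.00646044],
       [-0.96890779,  0.09413766, -0.22881391],
       [ 0.22709473, -0.02873195, -0.97344874]]), 't': array([0.06113827, 0.65006375, 0.91844077])}
{'clock': 0.1, 'q': array([ 1.2301431 ,  0.46941796, -0.04864199,  1.53357952,  0.02412315,
        1.14100131, -0.08228083]), 'qd': array([ 5.99932741e-04, -1.86642298e-04, -5.63904371e-04, -2.94924368e-03,
       -3.04192943e-04,  4.04388751e-05, -1.73237510e-04]), 'joint_torque': array([ 6.02906475e-04, -5.09170103e+01, -8.08015116e-02, -2.36827272e+01,
       -6.13878923e-02,  3.45355086e-02,  6.10477719e-05]), 'tool_pos': array([ 0.20691612, -0.64195757,  0.23556382]), 'tcp_rot': array([-3.10171415e+00, -4.87597780e-01,  5.41042677e-04]), 'force': array([0.29957411, 0.1275251 , 0.76415245]), 'ft_torque': array([-0.02164522,  0.00518001,  0.03424833]), 'gripper_width': 0.086922825799393}
0.014
```

View pics/top0.png

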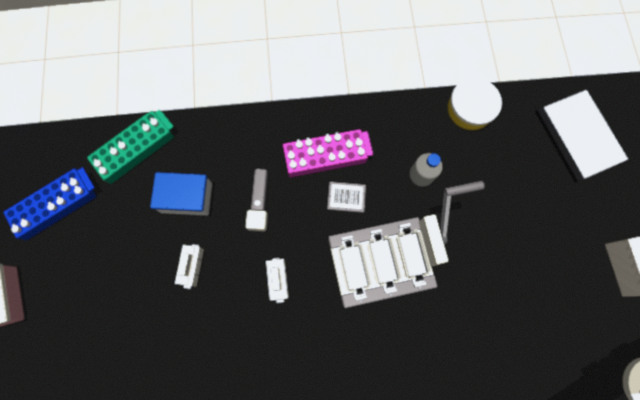

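View pics/side0.png

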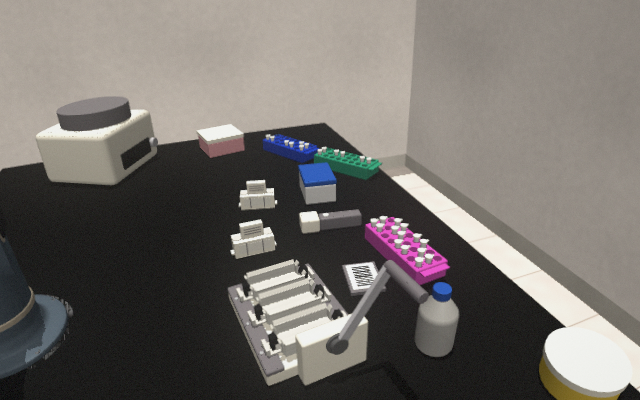

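The top view shows two cartridges at about (188,266) and (277,280). The scanner runs from (260,172) to its head at (257,220), the label is at (347,196), the dock at (385,262) and the lever bar at (465,187). I'll enlarge these areas next.

```bash
python3 - <<'E'
import cv2
a=cv2.imread("pics/top0.png")[155:310,170:490]; cv2.imwrite("pics/topc.png",cv2.resize(a,None,fx=2.5,fy=2.5,interpolation=cv2.INTER_CUBIC))
a=cv2.imread("pics/side0.png")[170:390,220:470]; cv2.imwrite("pics/sidec.png",cv2.resize(a,None,fx=2.7,fy=2.7,interpolation=cv2.INTER_CUBIC))
E
```

```text
(no output)
```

View pics/topc.png

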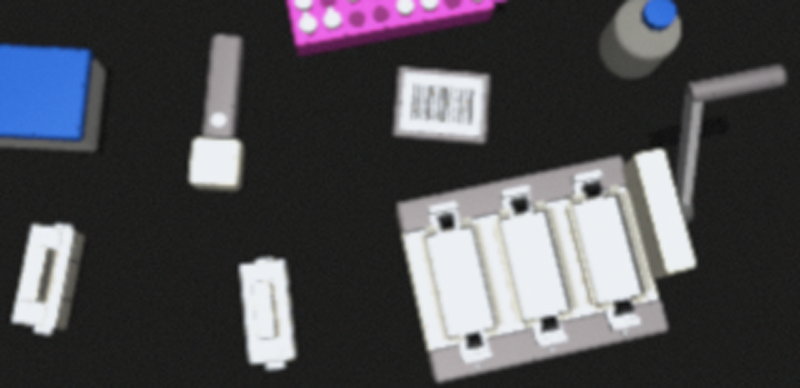

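View pics/sidec.png

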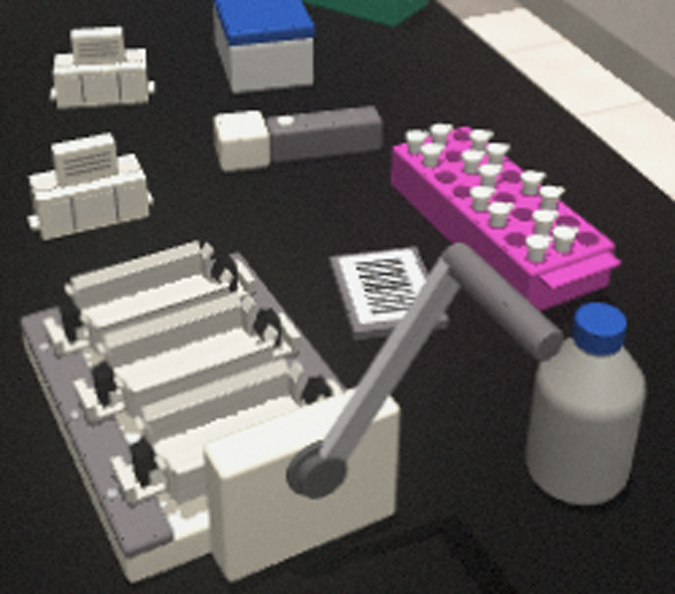

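```bash
cat > lib.py <<'E'
import cv2,numpy as np
from workcell import *
from scipy.optimize import minimize,least_squares
from scipy.spatial.transform import Rotation as Ro
C={n:get_calibration(n) for n in("side","top")}
def proj(n,P):
    c=C[n];K=np.array([[c['fx'],0,c['cx']],[0,c['fy'],c['cy']],[0,0,1.]])
    return cv2.projectPoints(np.asarray(P,float).reshape(-1,3),cv2.Rodrigues(c['R'])[0],c['t'],K,c['distortion'])[0][:,0]
def ray(n,uv):
    c=C[n];K=np.array([[c['fx'],0,c['cx']],[0,c['fy'],c['cy']],[0,0,1.]])
    p=cv2.undistortPoints(np.array([[uv]],float),K,c['distortion'])[0,0]
    return -c['R'].T@c['t'],c['R'].T@np.array([p[0],p[1],1])
def atz(n,uv,z):
    o,d=ray(n,uv);return o+d*(z-o[2])/d[2]
def tri(uvt,uvs):
    A=[];b=[];
    for n,uv in(("top",uvt),("side",uvs)):
        o,d=ray(n,uv);d=d/np.linalg.norm(d);M=np.eye(3)-np.outer(d,d);A.append(M);b.append(M@o)
    return np.linalg.lstsq(np.vstack(A),np.hstack(b),rcond=None)[0]
def box(x0,x1,y0,y1,z0,z1): return np.array([[x,y,z] for x in(x0,x1) for y in(y0,y1) for z in(z0,z1)])
CART=[box(-.045,.045,-.02,.02,0,.04),box(-.0515,.0515,-.006,.006,.004,.008),box(-.025,.025,-.008,.008,.04,.072)]
SCAN=[box(-.075,.03,-.015,.015,0,.034),box(.03,.075,-.023,.023,0,.038)]
S=4
def sil(n,boxes,x,y,yaw,roi,z=0):
    m=np.zeros(((roi[3]-roi[1])*S,(roi[2]-roi[0])*S),np.uint8);R=Ro.from_euler('z',yaw).as_matrix()
    for b in boxes:
        p=(proj(n,b@R.T+[x,y,z])-roi[:2]+.5)*S-.5
        cv2.fillConvexPoly(m,cv2.convexHull(np.round(p*16).astype(np.int32)),255,shift=4)
    return cv2.resize(m,None,fx=1/S,fy=1/S,interpolation=cv2.INTER_AREA)/255.
def fit(ims,boxes,x0,rois,thr=45,scale=None):
    T={}
    for n,r in rois.items():
        g=ims[n][r[1]:r[3],r[0]:r[2]].max(2).astype(float)
        T[n]=np.clip((g-25)/(thr*2-50),0,1)
    f=lambda p:sum(((sil(n,boxes,p[0],p[1],p[2],r)-T[n])**2).sum() for n,r in rois.items())
    best=None
    for dy in(0,.1,-.1):
        r=minimize(f,np.array(x0)+[0,0,dy],method='Nelder-Mead',options=dict(initial_simplex=np.array(x0)+[0,0,dy]+np.array([[0,0,0],[.01,0,0],[0,.01,0],[0,0,.1]]),xatol=1e-4,fatol=.01))
        if best is None or r.fun<best.fun:best=r
    return best.x,best.fun
E
python3 - <<'E'
from lib import *
ims={n:cv2.imread(f"pics/{n}0.png") for n in("side","top")}
for nm,b,uv,ut,rs in(("A",CART,(188,266),(168,238,210,296),(234,176,282,214)),("B",CART,(277,280),(258,252,298,308),(226,214,282,262)),("S",SCAN,(258,200),(240,162,276,236),(296,205,366,236))):
    p=atz("top",uv,.02)
    yaw=np.pi if nm=="S" else 0
    for R in({"top":ut},{"side":rs},{"top":ut,"side":rs}):
        x,f=fit(ims,b,[p[0],p[1],yaw],R); print(nm,list(R),x.round(4),round(f,1))
k=lambda u,v:(170+(u+.5)/2.5-.5,155+(v+.5)/2.5-.5)
ks=lambda u,v:(220+(u+.5)/2.7-.5,170+(v+.5)/2.7-.5)
for u in((446,222),(474,342),(519,204),(549,325),(592,188),(623,308)):print("catch",atz("top",k(*u),.06).round(4))
c=np.array([atz("top",k(*u),.011) for u in((397,67),(490,73),(486,142),(394,135))]);print("card",c.mean(0),c.round(3).tolist())
print("card side",np.mean([atz("side",ks(*u),.011) for u in((330,255),(418,247),(446,320),(356,330))],0))
print("bar ends",tri(k(694,92),ks(456,257)),tri(k(780,75),ks(548,342)))
E
```

```text
A ['top'] [ 0.539   0.3226 -0.2422] 107.8
A ['side'] [ 0.5389  0.3185 -0.2611] 133.2
A ['top', 'side'] [ 0.5392  0.3215 -0.2653] 251.8
B ['top'] [ 0.4864  0.1177 -0.0096] 129.7
B ['side'] [0.4868 0.1152 0.0367] 219.4
B ['top', 'side'] [0.4868 0.1159 0.029 ] 357.0
S ['top'] [0.6844 0.1489 2.9913] 39.6
S ['side'] [0.6838 0.1488 2.9798] 151.3
S ['top', 'side'] [0.6844 0.149  2.9901] 192.4
catch [ 0.5497 -0.0553  0.06  ]
catch [ 0.4398 -0.0682  0.06  ]
catch [ 0.5596 -0.1243  0.06  ]
catch [ 0.4479 -0.1373  0.06  ]
catch [ 0.5678 -0.1937  0.06  ]
catch [ 0.4562 -0.2061  0.06  ]
card [ 0.67261942 -0.06838305  0.011     ] [[0.715, -0.028, 0.011], [0.7, -0.12, 0.011], [0.63, -0.107, 0.011], [0.646, -0.018, 0.011]]
card side [ 0.67311392 -0.07095076  0.011     ]
bar ends [ 0.62062668 -0.26119343  0.18611184] [ 0.6288995  -0.33566046  0.18660816]
```

```bash
cat >> lib.py <<'E'
def tool(*wps):
    """world waypoints (x,y,z,yaw) -> tool shift mm, turn deg from the present pose"""
    s=state();R0=Ro.from_rotvec(s['tcp_rot']);p0=s['tool_pos']
    print('at',p0.round(4),'yaw',round(float(np.arctan2(R0.as_matrix()[1,0],R0.as_matrix()[0,0])),4),'clk',s['clock'],'F',np.round(s['force'],1),'w',round(s['gripper_width'],4))
    for w in wps:
        c,sn=np.cos(w[3]),np.sin(w[3]);Rt=Ro.from_matrix([[c,sn,0],[sn,-c,0],[0,0,-1]])
        d=R0.inv().apply(np.array(w[:3])-p0)*1e3
        print(w,'->',d.round(1).tolist(),np.degrees((R0.inv()*Rt).as_rotvec()).round(2).tolist(),'dist',np.linalg.norm(d).round())
E
python3 - <<'E'
from lib import *
tool((.42,-.4,.24,.2),(.5,0,.22,0.03),(.4868,.1159,.14,.03),(.4868,.1159,.058,.03))
E
```

```text
at [ 0.2069 -0.642   0.2356] yaw 0.3119 clk 0.1 F [0.3 0.1 0.8] w 0.0869
(0.42, -0.4, 0.24, 0.2) -> [277.0, -164.9, -4.2] [-0.1, 0.01, 6.41] dist 322.0
(0.5, 0, 0.22, 0.03) -> [475.9, -521.0, 16.5] [-0.1, 0.02, 16.15] dist 706.0
(0.4868, 0.1159, 0.14, 0.03) -> [498.9, -635.3, 96.7] [-0.1, 0.02, 16.15] dist 814.0
(0.4868, 0.1159, 0.058, 0.03) -> [498.9, -635.1, 178.7] [-0.1, 0.02, 16.15] dist 827.0
```

Emit:
{"method": "step_arm", "body": {
  "motion": [
    [[40,-24,0],[0,0,1],1],
    [[80,-47,0],[0,0,2],1],
    [[120,-71,0],[0,0,3],1],
    [[160,-95,0],[0,0,4],1],
    [[200,-120,0],[0,0,5],1],
    [[240,-143,0],[0,0,6],1],
    [[277,-165,0],[0,0,7],1],
    [[302,-209,2],[0,0,8],1],
    [[327,-254,4],[0,0,9],1],
    [[352,-298,6],[0,0,10],1],
    [[377,-343,8],[0,0,11],1],
    [[402,-387,10],[0,0,12],1],
    [[427,-432,12],[0,0,14],1],
    [[452,-476,14],[0,0,15],1],
    [[476,-521,17],[0,0,16.15],1],
    [[488,-575,40],[0,0,16.15],1],
    [[496,-620,75],[0,0,16.15],1],
    [[499,-635,97],[0,0,16.15],1],
    [[499,-635,97],[0,0,16.15],1]
  ]
}}

```text
clock: 2.48
tool_pos: [0.4855, 0.1159, 0.1379]
tcp_rot: [3.141, 0.052, -0.007]
force: [0.2, -1.1, 0.0]
gripper_width: 0.087
```

```bash
python3 - <<'E'
from lib import *
im=snapshot("side");cv2.imwrite("pics/s1.png",im[...,::-1]);g=im[190:270,190:320,::-1]
cv2.imwrite("pics/s1c.png",cv2.resize(g,None,fx=5,fy=5,interpolation=cv2.INTER_CUBIC))
tool((.4868,.1159,.058,.03))
E
```

```text
at [0.4868 0.1148 0.1391] yaw 0.0308 clk 2.525 F [ 0.  -0.3  0.4] w 0.0872
(0.4868, 0.1159, 0.058, 0.03) -> [0.1, -1.2, 81.1] [0.03, 0.09, 0.04] dist 81.0
```

View pics/s1c.png

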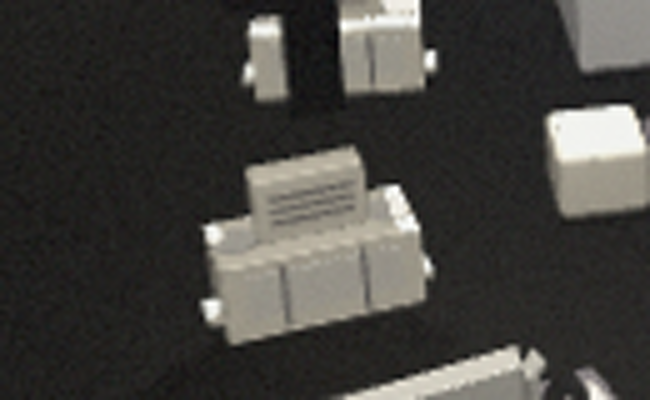

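Cartridge B stands upright and clear, with its fin at crop (305,195), and a dark finger hangs above it. I'll go down and grip.

Emit:
{"method": "step_arm", "body": {
  "motion": [
    [[0,-1,25],[0,0,0],1],
    [[0,-1,50],[0,0,0],1],
    [[0,-1,70],[0,0,0],1],
    [[0,-1,81],[0,0,0],1],
    [[0,-1,81],[0,0,0],1],
    [[0,-1,81],[0,0,0],0],
    [[0,-1,81],[0,0,0],0],
    [[0,-1,81],[0,0,0],0],
    [[0,-1,81],[0,0,0],0],
    [[0,-1,81],[0,0,0],0],
    [[0,-1,81],[0,0,0],0],
    [[0,-1,60],[0,0,0],0],
    [[0,-1,30],[0,0,0],0],
    [[0,-1,0],[0,0,0],0],
    [[0,-1,-20],[0,0,0],0],
    [[0,-1,-20],[0,0,0],0]
  ],
  "newtons": 45
}}

```text
clock: 4.53
tool_pos: [0.4882, 0.1163, 0.1608]
tcp_rot: [-3.141, -0.047, -0.005]
force: [0.2, -0.2, -0.3]
gripper_width: 0.0007
```

```bash
python3 - <<'E'
from lib import *
tool((.5038,-.1308,.16,.118),(.5038,-.1308,.125,.118))
E
```

```text
at [0.4882 0.1163 0.1608] yaw 0.0298 clk 4.525 F [ 0.2 -0.2 -0.3] w 0.0007
(0.5038, -0.1308, 0.16, 0.118) -> [8.2, 247.5, 0.7] [-0.02, -0.2, -5.05] dist 248.0
(0.5038, -0.1308, 0.125, 0.118) -> [8.1, 247.5, 35.7] [-0.02, -0.2, -5.05] dist 250.0
```

The gripper closed on nothing, so I'll look again.

```bash
python3 - <<'E'
from lib import *
a=[]
for n in("side","top"):
    im=snapshot(n);cv2.imwrite(f"pics/{n}2.png",im[...,::-1])
a=cv2.imread("pics/side2.png")[100:300,180:400];b=cv2.imread("pics/top2.png")[200:340,160:340]
a=cv2.resize(a,(440,400));b=cv2.resize(b,(360,280));m=np.zeros((400,800,3),np.uint8);m[:,:440]=a;m[:280,440:]=b
cv2.imwrite("pics/m2.png",m)
E
```

```text
(no output)
```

View pics/m2.png

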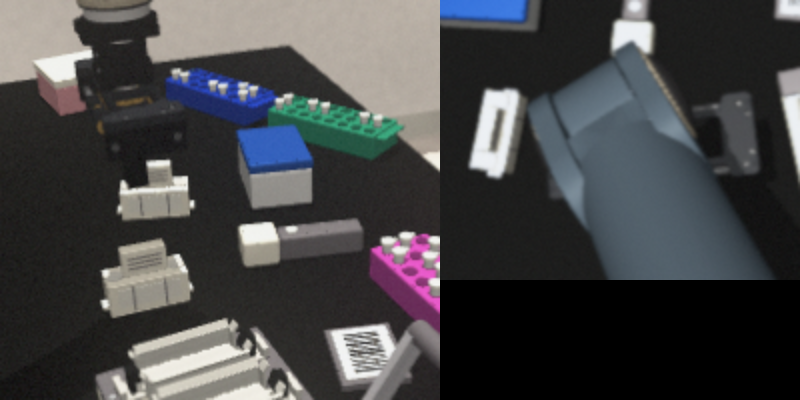

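The cartridge still stands at m2 (145,278), and the gripper is clearly behind it, near (140,130). I'll project the reported TCP and refit B.

```bash
python3 - <<'E'
from lib import *
ims={n:cv2.imread(f"pics/{n}2.png") for n in("side","top")}
s=state();p=s['tool_pos']
print("tip side",proj("side",[p+[0,0,-.014]]),"crop px",(proj("side",[p+[0,0,-.014]])-[180,100])*2)
print(fit(ims,CART,[.4868,.1159,.03],{"side":(226,214,282,262)}))
im=cv2.imread("pics/side0.png");i2=ims['side']
for nm,x in(("old",(.4868,.1159,.03)),):
    for b in CART:
        q=proj("side",b@Ro.from_euler('z',x[2]).as_matrix().T+[x[0],x[1],0]);h=cv2.convexHull(np.round(q*8).astype(int)).astype(np.int32)
        cv2.polylines(i2,[h],True,(0,0,255),1,shift=3)
q=proj("side",[p+[0,0,-.014]])[0];cv2.circle(i2,(int(q[0]),int(q[1])),3,(0,255,0),1)
cv2.imwrite("pics/m3.png",cv2.resize(i2[110:280,190:350],None,fx=4,fy=3.5,interpolation=cv2.INTER_CUBIC))
E
```

```text
tip side [[246.68379549 192.59077175]] crop px [[133.36759098 185.18154349]]
(array([0.48678374, 0.11533741, 0.03298853]), np.float64(149.83297842176086))
```

View pics/m3.png

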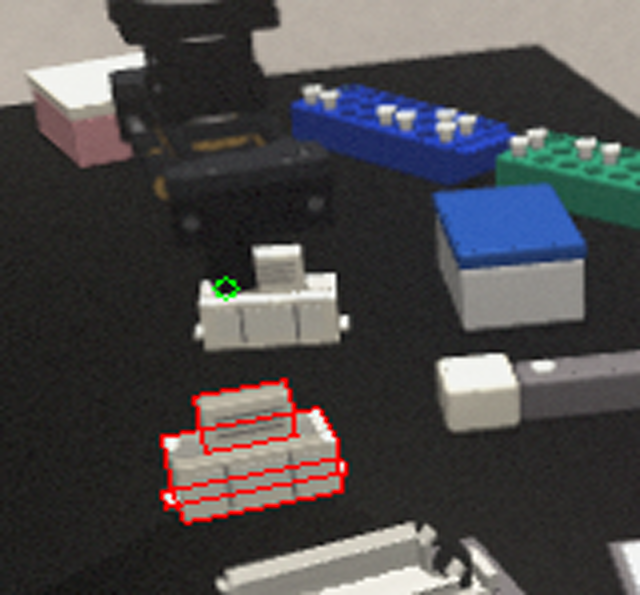

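The model outline fits and the reported tip matches the picture. That means the fingers hadn't closed before the lift, so I'll retry with more closing time.

Emit:
{"method": "step_arm", "body": {
  "motion": [
    [[0,0,0],[0,0,0],0.6],
    [[0,0,0],[0,0,0],0.6],
    [[0,0,0],[0,0,0],0.6],
    [[0,0,0],[0,0,0],0.6],
    [[0,0,0],[0,0,0],0.6],
    [[0,0,0],[0,0,0],0.6]
  ],
  "newtons": 45
}}

```text
clock: 5.38
tool_pos: [0.4872, 0.116, 0.1596]
tcp_rot: [3.141, 0.047, 0.0]
force: [0.4, -0.1, -0.2]
gripper_width: 0.0496
```

```bash
python3 - <<'E'
from lib import *
tool((.4868,.1157,.059,.03))
E
```

```text
at [0.4872 0.116  0.1596] yaw 0.0299 clk 5.375 F [ 0.4 -0.1 -0.2] w 0.0496
(0.4868, 0.1157, 0.059, 0.03) -> [-0.5, 0.3, 100.6] [0.0, -0.01, -0.01] dist 101.0
```

Emit:
{"method": "step_arm", "body": {
  "motion": [
    [[0,0,30],[0,0,0],0.6],
    [[0,0,60],[0,0,0],0.6],
    [[0,0,85],[0,0,0],0.6],
    [[0,0,100],[0,0,0],0.6],
    [[0,0,100],[0,0,0],0.6],
    [[0,0,100],[0,0,0],0],
    [[0,0,100],[0,0,0],0],
    [[0,0,100],[0,0,0],0],
    [[0,0,100],[0,0,0],0],
    [[0,0,100],[0,0,0],0],
    [[0,0,100],[0,0,0],0],
    [[0,0,100],[0,0,0],0],
    [[0,0,100],[0,0,0],0],
    [[0,0,100],[0,0,0],0]
  ],
  "newtons": 45
}}

```text
clock: 7.12
tool_pos: [0.4873, 0.1161, 0.0597]
tcp_rot: [-3.141, -0.047, -0.0]
force: [-0.5, 0.1, 2.4]
gripper_width: 0.0156
```

```bash
python3 - <<'E'
from lib import *
tool((.4868,.1157,.145,.03),(.5038,-.1308,.16,.118))
E
```

```text
at [0.4873 0.1161 0.0597] yaw 0.03 clk 7.125 F [-0.5  0.1  2.4] w 0.0156
(0.4868, 0.1157, 0.145, 0.03) -> [-0.5, 0.4, -85.3] [-0.0, -0.02, -0.0] dist 85.0
(0.5038, -0.1308, 0.16, 0.118) -> [9.1, 247.3, -100.3] [0.0, -0.02, -5.04] dist 267.0
```

Emit:
{"method": "step_arm", "body": {
  "motion": [
    [[0,0,-30],[0,0,0],0],
    [[0,0,-60],[0,0,0],0],
    [[0,10,-85],[0,0,0],0],
    [[1,40,-100],[0,0,-1],0],
    [[3,85,-100],[0,0,-2],0],
    [[5,130,-100],[0,0,-3],0],
    [[7,175,-100],[0,0,-4],0],
    [[8,215,-100],[0,0,-5],0],
    [[9,240,-100],[0,0,-5],0],
    [[9,247.5,-100],[0,0,-5],0],
    [[9,247.5,-100],[0,0,-5],0],
    [[9,247.5,-100],[0,0,-5],0],
    [[9,247.5,-100],[0,0,-5],0]
  ]
}}

```text
clock: 8.75
tool_pos: [0.5037, -0.1298, 0.1596]
tcp_rot: [-3.136, -0.187, -0.0]
force: [0.2, 0.4, -1.9]
gripper_width: 0.0156
```

```bash
python3 - <<'E'
from lib import *
for n in("side","top"):
    im=snapshot(n);cv2.imwrite(f"pics/{n}4.png",im[...,::-1])
tool((.5038,-.1308,.14,.118))
p=state()['tool_pos']
i2=cv2.imread("pics/side4.png")
for b in CART:
    q=proj("side",b@Ro.from_euler('z',.118).as_matrix().T+p+[0,0,-.0597]);cv2.polylines(i2,[cv2.convexHull(np.round(q*8).astype(int)).astype(np.int32)],True,(0,0,255),1,shift=3)
# predicted cradle floor rectangles + lips
D=Ro.from_euler('z',.118).as_matrix()
for c in((.4948,-.0618),(.5038,-.1308),(.512,-.1999)):
    for z in(.034,.042):
        r=np.array([[-.0465,-.022,0],[.0465,-.022,0],[.0465,.022,0],[-.0465,.022,0]])@D.T+[*c,z]
        cv2.polylines(i2,[np.round(proj("side",r)*8).astype(np.int32)],True,(0,255,0) if z<.04 else (255,255,0),1,shift=3)
cv2.imwrite("pics/m4.png",cv2.resize(i2[200:390,215:375],None,fx=4,fy=3.1,interpolation=cv2.INTER_CUBIC))
E
```

```text
at [ 0.5037 -0.1303  0.1596] yaw 0.1186 clk 8.85 F [ 0.   1.1 -2.8] w 0.0157
(0.5038, -0.1308, 0.14, 0.118) -> [0.0, 0.5, 19.6] [-0.0, -0.01, 0.03] dist 20.0
```

View pics/m4.png

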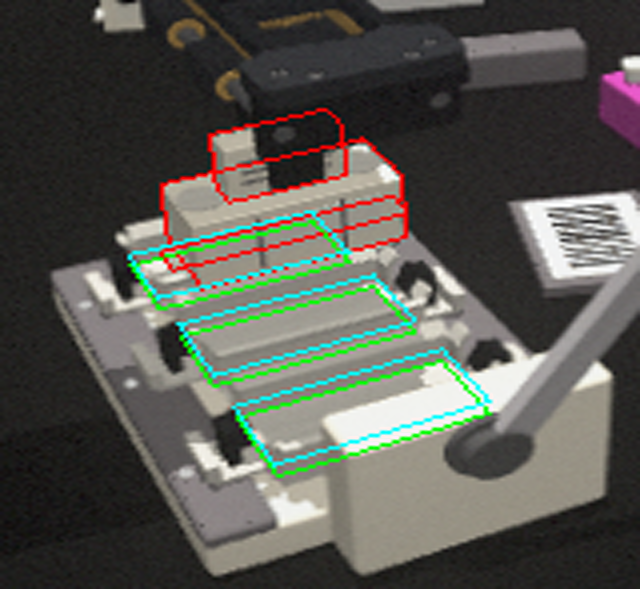

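The held cartridge's outline matches its picture. The predicted floor boxes sit inside the bays. I'll check the bay centres in an enlarged picture from before the move.

```bash
python3 - <<'E'
from lib import *
k=lambda u,v:(170+(u+.5)/2.5-.5,155+(v+.5)/2.5-.5)
ks=lambda u,v:(220+(u+.5)/2.7-.5,170+(v+.5)/2.7-.5)
for a,b in(((446,222),(240,275)),((474,342),(70,330)),((519,204),(267,325)),((549,325),(103,383)),((592,188),(318,390)),((623,308),(145,460))):print(tri(k(*a),ks(*b)).round(4))
D=Ro.from_euler('z',.118).as_matrix()
out=[]
for n,(x0,y0,x1,y1),f in(("top",(325,218,445,310),6.6),("side",(225,255,365,390),5)):
    im=cv2.imread(f"pics/{n}0.png")[y0:y1,x0:x1];im=cv2.resize(im,None,fx=f,fy=f,interpolation=cv2.INTER_CUBIC)
    for j in(-1,0,1):
        c=np.array([.5037,-.1308,0])+D@[0,-.07*j,0]
        for z,col,hx,hy in((.034,(0,255,0),.0465,.022),(.052,(0,0,255),.0465,.022)):
            r=np.array([[-hx,-hy,0],[hx,-hy,0],[hx,hy,0],[-hx,hy,0]])@D.T+c+[0,0,z]
            cv2.polylines(im,[np.round(((proj(n,r)-[x0,y0]+.5)*f-.5)*8).astype(np.int32)],True,col,1,shift=3)
    cv2.imwrite(f"pics/m5{n}.png",im)
E
```

```text
[ 0.5577 -0.0578  0.0428]
[ 0.4396 -0.0702  0.0393]
[ 0.5608 -0.1256  0.0515]
[ 0.4482 -0.1391  0.0492]
[ 0.5692 -0.1953  0.0531]
[ 0.4572 -0.209   0.0483]
```

View pics/m5top.png

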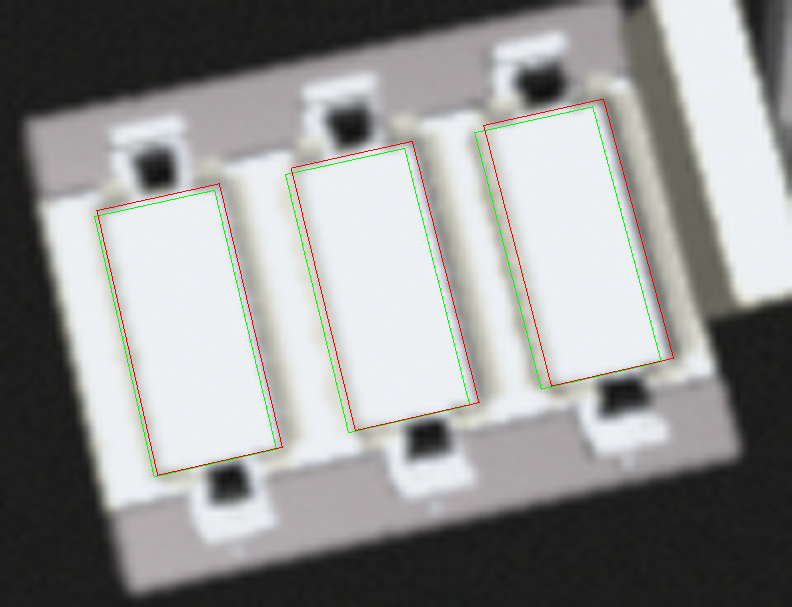

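View pics/m5side.png

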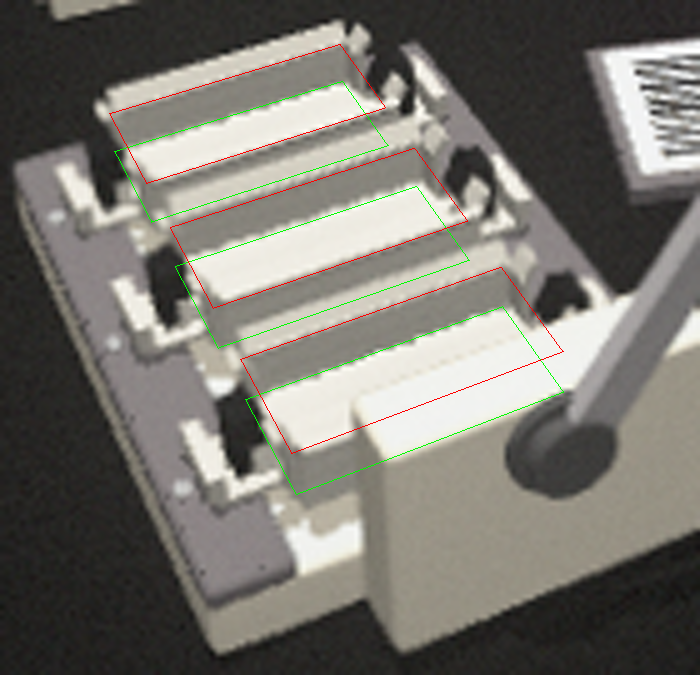

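The boxes fit the bay floors to about 1 mm. I'll lower the cartridge to the catches and watch the force.

Emit:
{"method": "step_arm", "body": {
  "motion": [
    [[1,1,10],[0,0,0],0],
    [[1,1,20],[0,0,0],0],
    [[1,1,28],[0,0,0],0],
    [[1,1,34],[0,0,0],0],
    [[1,1,39],[0,0,0],0],
    [[1,1,42],[0,0,0],0],
    [[1,1,42],[0,0,0],0],
    [[1,1,42],[0,0,0],0]
  ]
}}

```text
clock: 9.85
tool_pos: [0.505, -0.132, 0.1178]
tcp_rot: [3.136, 0.184, 0.001]
force: [-0.1, -0.8, -3.0]
gripper_width: 0.016
```

Emit:
{"method": "step_arm", "body": {
  "motion": [
    [[0,0,2],[0,0,0],0],
    [[0,0,4],[0,0,0],0],
    [[0,0,6],[0,0,0],0],
    [[0,0,8],[0,0,0],0],
    [[0,0,8],[0,0,0],0],
    [[0,0,8],[0,0,0],0]
  ]
}}

```text
clock: 10.6
tool_pos: [0.5052, -0.132, 0.1096]
tcp_rot: [3.136, 0.184, 0.002]
force: [0.4, 0.4, -0.8]
gripper_width: 0.0158
```

Emit:
{"method": "step_arm", "body": {
  "motion": [
    [[0,0,2],[0,0,0],0],
    [[0,0,4],[0,0,0],0],
    [[0,0,5],[0,0,0],0],
    [[0,0,5],[0,0,0],0],
    [[0,0,5],[0,0,0],0]
  ]
}}

```text
clock: 11.22
tool_pos: [0.5048, -0.1321, 0.1047]
tcp_rot: [3.136, 0.184, 0.0]
force: [0.4, -0.1, 4.2]
gripper_width: 0.0156
```

Emit:
{"method": "step_arm", "body": {
  "motion": [
    [[0,0,2],[0,0,0],0],
    [[0,0,4],[0,0,0],0],
    [[0,0,6],[0,0,0],0],
    [[0,0,8],[0,0,0],0],
    [[0,0,8],[0,0,0],0]
  ],
  "newtons": 55
}}

```text
clock: 11.85
tool_pos: [0.5042, -0.132, 0.0959]
tcp_rot: [-3.136, -0.184, 0.002]
force: [1.5, -0.7, -1.2]
gripper_width: 0.0156
```

Emit:
{"method": "step_arm", "body": {
  "motion": [
    [[0,0,1.5],[0,0,0],0],
    [[0,0,3],[0,0,0],0],
    [[0,0,4.5],[0,0,0],0],
    [[0,0,4.5],[0,0,0],0]
  ]
}}

```text
clock: 12.35
tool_pos: [0.5044, -0.1317, 0.0936]
tcp_rot: [3.136, 0.184, -0.002]
force: [-4.5, 0.8, 15.9]
gripper_width: 0.0154
```

Emit:
{"method": "step_arm", "body": {
  "motion": [
    [[0,0,1],[0,0,0],0],
    [[0,0,1],[0,0,0],0],
    [[0,0,-1],[0,0,0],0],
    [[0,0,-3],[0,0,0],0],
    [[0,0,-5],[0,0,0],0],
    [[0,0,-7],[0,0,0],0],
    [[0,0,-9],[0,0,0],0],
    [[0,0,-11],[0,0,0],0],
    [[0,0,-12.5],[0,0,0],0],
    [[0,0,-12.5],[0,0,0],0],
    [[0,0,-12.5],[0,0,0],0]
  ]
}}

```text
clock: 13.72
tool_pos: [0.5038, -0.1319, 0.1031]
tcp_rot: [-3.135, -0.184, 0.003]
force: [3.6, -0.1, -26.1]
gripper_width: 0.0157
```

It held at −26 N against the top stop, so it is latched. I'll ease off and release.

Emit:
{"method": "step_arm", "body": {
  "motion": [
    [[0,0,1],[0,0,0],0],
    [[0,0,1.5],[0,0,0],0],
    [[0,0,1.5],[0,0,0],0.5],
    [[0,0,1.5],[0,0,0],0.5],
    [[0,0,1.5],[0,0,0],0.5],
    [[0,0,1.5],[0,0,0],0.5],
    [[0,0,1.5],[0,0,0],0.5],
    [[0,0,-20],[0,0,0],0.5],
    [[0,0,-50],[0,0,0],0.6],
    [[0,-40,-80],[0,0,0],0.6],
    [[0,-100,-80],[0,0,0],0.6],
    [[0,-160,-80],[0,0,0],0.6],
    [[0,-200,-80],[0,0,0],0.6],
    [[0,-200,-80],[0,0,0],0.6]
  ]
}}

```text
clock: 15.48
tool_pos: [0.4808, 0.0704, 0.1849]
tcp_rot: [-3.134, -0.195, -0.001]
force: [-0.2, -0.2, -0.9]
gripper_width: 0.0523
```

```bash
python3 - <<'E'
from lib import *
ims={}
for n in("side","top"):
    im=snapshot(n)[...,::-1].copy();cv2.imwrite(f"pics/{n}6.png",im);ims[n]=im
D=Ro.from_euler('z',.118).as_matrix()
# latched cartridge fit: height from fin/body via side overlay
i2=ims["side"].copy()
for z in(.034,.042):
  for b in CART:
    q=proj("side",b@D.T+[.5037,-.1319,z]);cv2.polylines(i2,[cv2.convexHull(np.round(q*8).astype(int)).astype(np.int32)],True,(0,0,255) if z>.04 else (0,255,0),1,shift=3)
cv2.imwrite("pics/m6.png",cv2.resize(i2[160:380,210:390],None,fx=3.3,fy=2.7,interpolation=cv2.INTER_CUBIC))
print(fit(ims,CART,[.539,.3215,-.26],{"side":(234,176,282,214)}))
tool((.5392,.3212,.16,-.26),(.5392,.3212,.0595,-.26))
E
```

```text
(array([ 0.53912248,  0.31687676, -0.23415551]), np.float64(240.5180692522107))
at [0.4813 0.0664 0.1845] yaw 0.1177 clk 15.575 F [-0.3 -0.3 -0.4] w 0.0523
(0.5392, 0.3212, 0.16, -0.26) -> [87.4, -246.2, 24.3] [0.03, 0.0, 21.64] dist 262.0
(0.5392, 0.3212, 0.0595, -0.26) -> [87.4, -246.3, 124.8] [0.03, 0.0, 21.64] dist 290.0
```

View pics/m6.png

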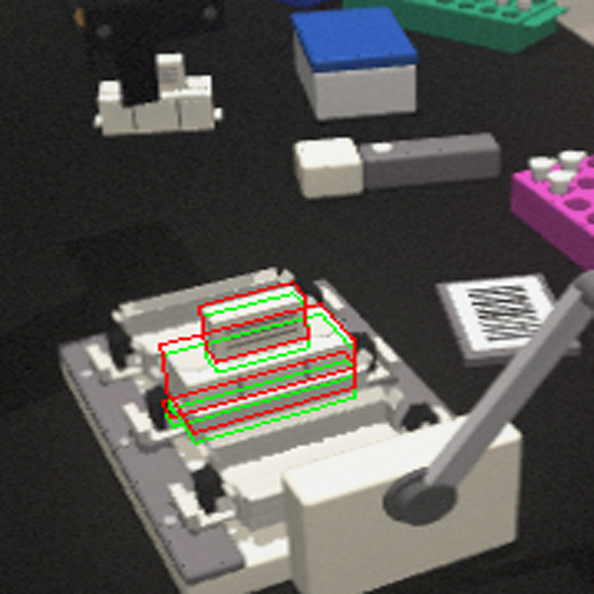

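The middle cartridge matches the raised (red) outline at (.504,-.132), so its cradle is up. Cartridge A has not moved. On to A.

Emit:
{"method": "step_arm", "body": {
  "motion": [
    [[15,-40,0],[0,0,4],0.6],
    [[30,-85,0],[0,0,8],0.6],
    [[45,-130,0],[0,0,12],0.6],
    [[60,-175,5],[0,0,16],0.6],
    [[75,-215,15],[0,0,20],0.6],
    [[87,-246,24],[0,0,21.5],0.6],
    [[87,-246,24],[0,0,21.5],0.6],
    [[87,-246,24],[0,0,21.5],0.6],
    [[87,-246,60],[0,0,21.5],0.6],
    [[87,-246,95],[0,0,21.5],0.6],
    [[87,-246,115],[0,0,21.5],0.6],
    [[87,-246,124.5],[0,0,21.5],0.6],
    [[87,-246,124.5],[0,0,21.5],0.6]
  ]
}}

```text
clock: 17.2
tool_pos: [0.5394, 0.3199, 0.0601]
tcp_rot: [3.114, -0.407, 0.0]
force: [0.0, -1.1, 0.3]
gripper_width: 0.052
```

Emit:
{"method": "step_arm", "body": {
  "motion": [
    [[0,0,0],[0,0,0],0],
    [[0,0,0],[0,0,0],0],
    [[0,0,0],[0,0,0],0],
    [[0,0,0],[0,0,0],0],
    [[0,0,0],[0,0,0],0],
    [[0,0,0],[0,0,0],0],
    [[0,0,0],[0,0,0],0],
    [[0,0,0],[0,0,0],0],
    [[0,0,0],[0,0,0],0]
  ],
  "newtons": 50
}}

```text
clock: 18.32
tool_pos: [0.539, 0.3211, 0.0601]
tcp_rot: [3.115, -0.404, 0.0]
force: [-0.4, -1.7, 1.4]
gripper_width: 0.0159
```

```bash
python3 - <<'E'
from lib import *
tool((.5392,.3205,.16,-.26),(.4955,-.0624,.16,.118))
E
```

```text
at [0.539  0.3211 0.0601] yaw -0.258 clk 18.325 F [-0.4 -1.7  1.4] w 0.0159
(0.5392, 0.3205, 0.16, -0.26) -> [0.4, 0.5, -99.9] [0.01, -0.0, 0.11] dist 100.0
(0.4955, -0.0624, 0.16, 0.118) -> [55.8, 381.9, -99.9] [0.01, -0.0, -21.54] dist 399.0
```

Emit:
{"method": "step_arm", "body": {
  "motion": [
    [[0,0,-30],[0,0,0],0],
    [[0,0,-65],[0,0,0],0],
    [[5,30,-95],[0,0,-2],0],
    [[11,75,-100],[0,0,-4],0],
    [[18,120,-100],[0,0,-7],0],
    [[24,165,-100],[0,0,-9],0],
    [[31,210,-100],[0,0,-12],0],
    [[37,255,-100],[0,0,-14],0],
    [[44,300,-100],[0,0,-17],0],
    [[50,340,-100],[0,0,-19],0],
    [[54,370,-100],[0,0,-21],0],
    [[56,382,-100],[0,0,-21.5],0],
    [[56,382,-100],[0,0,-21.5],0],
    [[56,382,-100],[0,0,-21.5],0],
    [[56,382,-80],[0,0,-21.5],0],
    [[56,382,-65],[0,0,-21.5],0],
    [[56,382,-58],[0,0,-21.5],0],
    [[56,382,-58],[0,0,-21.5],0],
    [[56,382,-58],[0,0,-21.5],0]
  ]
}}

```text
clock: 20.7
tool_pos: [0.4961, -0.0624, 0.1185]
tcp_rot: [3.136, 0.184, 0.002]
force: [0.4, -0.4, -0.7]
gripper_width: 0.0157
```

```bash
python3 - <<'E'
from lib import *
n="side";im=snapshot(n)[...,::-1].copy();cv2.imwrite(f"pics/{n}7.png",im)
tool((.4955,-.0624,.118,.118))
E
```

```text
at [ 0.4962 -0.0625  0.1186] yaw 0.1172 clk 20.75 F [-0.1 -0.  -0.8] w 0.0156
(0.4955, -0.0624, 0.118, 0.118) -> [-0.6, -0.2, 0.6] [0.02, -0.07, -0.05] dist 1.0
```

Emit:
{"method": "step_arm", "body": {
  "motion": [
    [[-0.5,0,2],[0,0,0],0],
    [[-0.5,0,4],[0,0,0],0],
    [[-0.5,0,6],[0,0,0],0],
    [[-0.5,0,8],[0,0,0],0],
    [[-0.5,0,10],[0,0,0],0],
    [[-0.5,0,12],[0,0,0],0],
    [[-0.5,0,13],[0,0,0],0],
    [[-0.5,0,13],[0,0,0],0]
  ],
  "newtons": 55
}}

```text
clock: 21.75
tool_pos: [0.4955, -0.0626, 0.1052]
tcp_rot: [3.136, 0.184, 0.001]
force: [1.5, -0.2, 2.6]
gripper_width: 0.0157
```

Emit:
{"method": "step_arm", "body": {
  "motion": [
    [[0,0,2],[0,0,0],0],
    [[0,0,4],[0,0,0],0],
    [[0,0,6],[0,0,0],0],
    [[0,0,8],[0,0,0],0],
    [[0,0,9],[0,0,0],0],
    [[0,0,9],[0,0,0],0]
  ]
}}

```text
clock: 22.5
tool_pos: [0.4953, -0.0626, 0.0959]
tcp_rot: [-3.136, -0.184, -0.001]
force: [3.8, 0.4, 0.4]
gripper_width: 0.0158
```

Emit:
{"method": "step_arm", "body": {
  "motion": [
    [[0,0,1.5],[0,0,0],0],
    [[0,0,3],[0,0,0],0],
    [[0,0,4.5],[0,0,0],0],
    [[0,0,5.5],[0,0,0],0],
    [[0,0,5.5],[0,0,0],0]
  ]
}}

```text
clock: 23.12
tool_pos: [0.4956, -0.0626, 0.0939]
tcp_rot: [3.135, 0.183, 0.001]
force: [-5.5, 0.1, 30.5]
gripper_width: 0.0157
```

Emit:
{"method": "step_arm", "body": {
  "motion": [
    [[0,0,-2],[0,0,0],0],
    [[0,0,-4],[0,0,0],0],
    [[0,0,-6],[0,0,0],0],
    [[0,0,-8],[0,0,0],0],
    [[0,0,-10],[0,0,0],0],
    [[0,0,-12],[0,0,0],0],
    [[0,0,-13.5],[0,0,0],0],
    [[0,0,-13.5],[0,0,0],0]
  ]
}}

```text
clock: 24.12
tool_pos: [0.4952, -0.0625, 0.1029]
tcp_rot: [-3.136, -0.184, -0.0]
force: [5.4, 0.1, -7.1]
gripper_width: 0.0158
```

Emit:
{"method": "step_arm", "body": {
  "motion": [
    [[0,0,-1.5],[0,0,0],0],
    [[0,0,-2.5],[0,0,0],0],
    [[0,0,-2.5],[0,0,0],0],
    [[0,0,-2.5],[0,0,0],0]
  ]
}}

```text
clock: 24.62
tool_pos: [0.495, -0.0626, 0.1034]
tcp_rot: [-3.135, -0.184, 0.0]
force: [10.9, -0.9, -23.8]
gripper_width: 0.0158
```

It is held at the stop. I'll release, back off and check.

Emit:
{"method": "step_arm", "body": {
  "motion": [
    [[0,0,1],[0,0,0],0],
    [[0,0,1.5],[0,0,0],0],
    [[0,0,1.5],[0,0,0],0.5],
    [[0,0,1.5],[0,0,0],0.5],
    [[0,0,1.5],[0,0,0],0.5],
    [[0,0,1.5],[0,0,0],0.5],
    [[0,0,1.5],[0,0,0],0.5],
    [[0,0,-20],[0,0,0],0.5],
    [[0,0,-50],[0,0,0],0.6],
    [[0,-40,-80],[0,0,0],0.6],
    [[30,-100,-80],[0,0,0],0.6],
    [[50,-160,-80],[0,0,0],0.6],
    [[50,-160,-80],[0,0,0],0.6]
  ]
}}

```text
clock: 26.25
tool_pos: [0.5262, 0.1082, 0.1871]
tcp_rot: [-3.132, -0.198, -0.002]
force: [-0.3, -0.5, -0.5]
gripper_width: 0.0521
```

```bash
python3 - <<'E'
from lib import *
i2=snapshot("side")[...,::-1].copy();cv2.imwrite("pics/side8.png",i2)
cv2.imwrite("pics/top8.png",snapshot("top")[...,::-1])
D=Ro.from_euler('z',.118).as_matrix()
for c in((.5037,-.1319,.042),(.4955,-.0626,.042)):
  for b in CART[::2]:
    q=proj("side",b@D.T+c);cv2.polylines(i2,[cv2.convexHull(np.round(q*8).astype(int)).astype(np.int32)],True,(0,0,255),1,shift=3)
cv2.imwrite("pics/m8.png",cv2.resize(i2[160:380,210:390],None,fx=3.3,fy=2.7,interpolation=cv2.INTER_CUBIC))
sx,sy,sw=.6844,.149,2.99
tool((sx,sy,.12,sw-np.pi),(sx,sy,.022,sw-np.pi))
E
```

```text
at [0.5258 0.1031 0.1864] yaw 0.1197 clk 26.35 F [-0.2 -1.5  0.1] w 0.0521
(0.6844, 0.149, 0.12, -0.1515926535897929) -> [162.9, -26.6, 66.3] [0.01, 0.03, 15.54] dist 178.0
(0.6844, 0.149, 0.022, -0.1515926535897929) -> [163.0, -26.6, 164.3] [0.01, 0.03, 15.54] dist 233.0
```

View pics/m8.png

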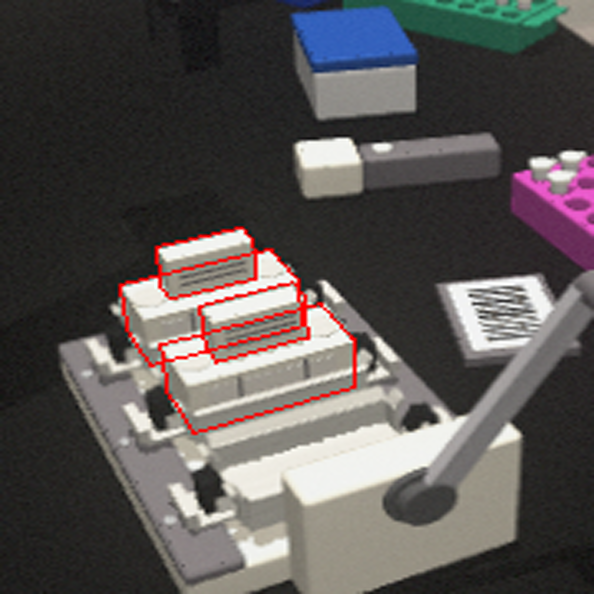

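Both cartridges match the raised outlines, and the scanner lies undisturbed. Next I'll grip the scanner.

Emit:
{"method": "step_arm", "body": {
  "motion": [
    [[40,-7,10],[0,0,4],0.6],
    [[80,-13,25],[0,0,8],0.6],
    [[120,-20,45],[0,0,12],0.6],
    [[155,-26,60],[0,0,15.5],0.6],
    [[163,-26.5,66],[0,0,15.5],0.6],
    [[163,-26.5,66],[0,0,15.5],0.6],
    [[163,-26.5,95],[0,0,15.5],0.6],
    [[163,-26.5,125],[0,0,15.5],0.6],
    [[163,-26.5,150],[0,0,15.5],0.6],
    [[163,-26.5,162],[0,0,15.5],0.6],
    [[163,-26.5,167],[0,0,15.5],0.6],
    [[163,-26.5,167],[0,0,15.5],0.6],
    [[163,-26.5,167],[0,0,15.5],0],
    [[163,-26.5,167],[0,0,15.5],0],
    [[163,-26.5,167],[0,0,15.5],0],
    [[163,-26.5,167],[0,0,15.5],0],
    [[163,-26.5,167],[0,0,15.5],0],
    [[163,-26.5,167],[0,0,15.5],0]
  ],
  "newtons": 30
}}

```text
clock: 28.6
tool_pos: [0.6851, 0.1476, 0.0199]
tcp_rot: [-3.132, 0.241, -0.001]
force: [-1.1, -0.9, 4.0]
gripper_width: 0.0299
```

```bash
python3 - <<'E'
from lib import *
tool((.6844,.149,.109,-.1516),(.7245,-.077,.109,-.1516))
E
```

```text
at [0.6851 0.1476 0.0199] yaw -0.1533 clk 28.6 F [-1.1 -0.9  4. ] w 0.0299
(0.6844, 0.149, 0.109, -0.1516) -> [-0.9, -1.3, -89.1] [-0.0, -0.03, -0.1] dist 89.0
(0.7245, -0.077, 0.109, -0.1516) -> [73.3, 215.9, -89.0] [-0.0, -0.03, -0.1] dist 245.0
```

Emit:
{"method": "step_arm", "body": {
  "motion": [
    [[0,0,-10],[0,0,0],0],
    [[0,0,-35],[0,0,0],0],
    [[0,0,-65],[0,0,0],0],
    [[5,15,-85],[0,0,0],0],
    [[17,50,-89],[0,0,0],0],
    [[30,88,-89],[0,0,0],0],
    [[43,125,-89],[0,0,0],0],
    [[55,162,-89],[0,0,0],0],
    [[65,190,-89],[0,0,0],0],
    [[71,209,-89],[0,0,0],0],
    [[73,216,-89],[0,0,0],0],
    [[73,216,-89],[0,0,0],0],
    [[73,216,-89],[0,0,0],0],
    [[73,216,-89],[0,0,0],0]
  ]
}}

```text
clock: 30.35
tool_pos: [0.724, -0.0753, 0.1087]
tcp_rot: [-3.132, 0.237, -0.0]
force: [-0.3, -0.2, -1.6]
gripper_width: 0.0298
```

```bash
python3 - <<'E'
from lib import *
i2=snapshot("side")[...,::-1].copy();cv2.imwrite("pics/side9.png",i2)
p=state()['tool_pos']
for b in SCAN:
    q=proj("side",b@Ro.from_euler('z',2.99).as_matrix().T+[p[0],p[1],p[2]-.0195]);cv2.polylines(i2,[cv2.convexHull(np.round(q*8).astype(int)).astype(np.int32)],True,(0,0,255),1,shift=3)
cv2.imwrite("pics/m9.png",cv2.resize(i2[160:380,210:490],None,fx=2.7,fy=2.7,interpolation=cv2.INTER_CUBIC))
tool((.7245,-.077,.109,-.1516))
E
```

```text
at [ 0.724  -0.0757  0.1086] yaw -0.1516 clk 30.4 F [ 0.4  0.2 -2.4] w 0.0297
(0.7245, -0.077, 0.109, -0.1516) -> [0.7, 1.2, -0.4] [-0.03, 0.0, 0.0] dist 1.0
```

View pics/m9.png

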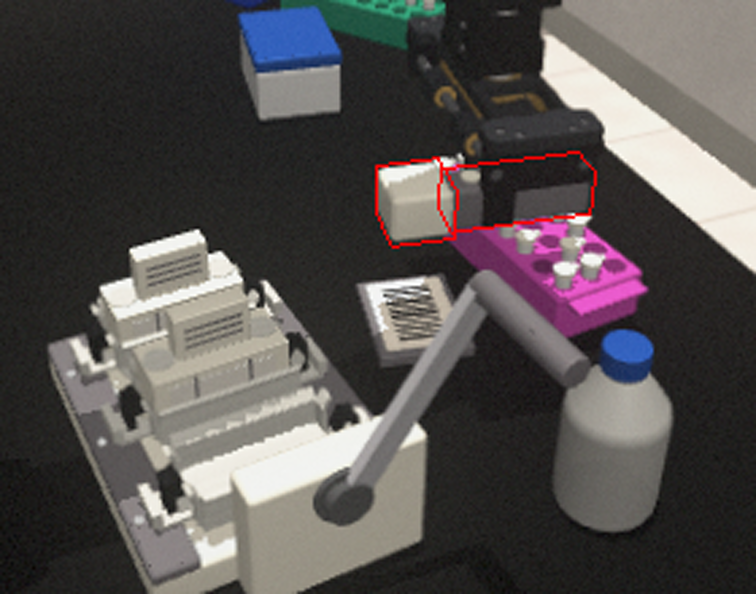

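The scanner is level and matches its predicted outline, head over the label. I'll hold for 2 s.

Emit:
{"method": "step_arm", "body": {
  "motion": [
    [[0,1,0],[0,0,0],0],
    [[0,1,0],[0,0,0],0],
    [[0,1,0],[0,0,0],0],
    [[0,1,0],[0,0,0],0],
    [[0,1,0],[0,0,0],0],
    [[0,1,0],[0,0,0],0],
    [[0,1,0],[0,0,0],0],
    [[0,1,0],[0,0,0],0],
    [[0,1,0],[0,0,0],0],
    [[0,1,0],[0,0,0],0],
    [[0,1,0],[0,0,0],0],
    [[0,1,0],[0,0,0],0],
    [[0,1,0],[0,0,0],0],
    [[0,1,0],[0,0,0],0],
    [[0,1,0],[0,0,0],0],
    [[0,1,0],[0,0,0],0],
    [[0,1,0],[0,0,0],0],
    [[0,1,0],[0,0,0],0]
  ]
}}

```text
clock: 32.65
tool_pos: [0.7239, -0.078, 0.1086]
tcp_rot: [3.132, -0.241, 0.0]
force: [-0.1, 0.3, -2.8]
gripper_width: 0.0298
```

```bash
python3 - <<'E'
from lib import *
tool((.685,.1485,.109,-.1516),(.685,.1485,.0205,-.1516))
E
```

```text
at [ 0.7239 -0.078   0.1086] yaw -0.1533 clk 32.65 F [-0.1  0.3 -2.8] w 0.0298
(0.685, 0.1485, 0.109, -0.1516) -> [-73.0, -217.9, -0.4] [0.0, -0.01, -0.1] dist 230.0
(0.685, 0.1485, 0.0205, -0.1516) -> [-73.0, -218.0, 88.1] [0.0, -0.01, -0.1] dist 246.0
```

Emit:
{"method": "step_arm", "body": {
  "motion": [
    [[-10,-30,0],[0,0,0],0],
    [[-23,-70,0],[0,0,0],0],
    [[-37,-110,0],[0,0,0],0],
    [[-50,-150,0],[0,0,0],0],
    [[-63,-190,0],[0,0,0],0],
    [[-71,-212,0],[0,0,0],0],
    [[-73,-218,10],[0,0,0],0],
    [[-73,-218,40],[0,0,0],0],
    [[-73,-218,65],[0,0,0],0],
    [[-73,-218,80],[0,0,0],0],
    [[-73,-218,85],[0,0,0],0],
    [[-73,-218,88],[0,0,0],0],
    [[-73,-218,88.5],[0,0,0],0],
    [[-73,-218,88.5],[0,0,0],0]
  ]
}}

```text
clock: 34.4
tool_pos: [0.6855, 0.1487, 0.0208]
tcp_rot: [-3.132, 0.24, -0.002]
force: [0.6, 0.2, -1.6]
gripper_width: 0.0298
```

Emit:
{"method": "step_arm", "body": {
  "motion": [
    [[0,0,0],[0,0,0],0.65],
    [[0,0,0],[0,0,0],0.65],
    [[0,0,0],[0,0,0],0.65],
    [[0,0,0],[0,0,0],0.65],
    [[0,0,0],[0,0,0],0.65],
    [[0,0,-15],[0,0,0],0.65],
    [[0,0,-50],[0,0,0],0.65],
    [[0,0,-100],[0,0,0],0.65],
    [[0,0,-160],[0,0,0],0.65],
    [[0,0,-220],[0,0,0],0.65],
    [[0,0,-250],[0,0,0],0.65],
    [[0,0,-250],[0,0,0],0.65]
  ]
}}

```text
clock: 35.9
tool_pos: [0.6864, 0.1492, 0.2748]
tcp_rot: [-3.13, 0.24, -0.012]
force: [-0.5, 0.4, -1.9]
gripper_width: 0.0565
```

```bash
python3 - <<'E'
from lib import *
i2=snapshot("side")[...,::-1].copy();cv2.imwrite("pics/side10.png",i2)
print(fit({"side":i2},SCAN,[.6844,.149,2.99],{"side":(296,205,366,236)}))
D=Ro.from_euler('z',.118).as_matrix()
mid=np.mean([[.6206,-.2612],[.6289,-.3357]],0);print(mid, D.T@np.array([*mid,0]))
tool((.625,-.3,.3,.118),(.625,-.3,.19,.118))
E
```

```text
(array([0.68419568, 0.15003869, 2.98215092]), np.float64(125.4270033160323))
[ 0.62475 -0.29845] [ 0.58527011 -0.36992414  0.        ]
at [0.6852 0.1487 0.2719] yaw -0.1532 clk 35.95 F [ 0.4 -0.4 -0.9] w 0.0567
(0.625, -0.3, 0.3, 0.118) -> [9.0, 452.6, -28.5] [-0.04, -0.17, -15.54] dist 454.0
(0.625, -0.3, 0.19, 0.118) -> [8.7, 452.8, 81.5] [-0.04, -0.17, -15.54] dist 460.0
```

The scanner lies flat where it was. For the lever bar the jaws must open along the dock's x, so the tool yaw is 1.689.

```bash
python3 - <<'E'
from lib import *
tool((.625,-.301,.272,1.689),(.625,-.301,.182,1.689))
E
```

```text
at [0.6852 0.1487 0.2719] yaw -0.1532 clk 35.95 F [ 0.4 -0.4 -0.9] w 0.0567
(0.625, -0.301, 0.272, 1.689) -> [9.1, 453.7, -0.5] [0.11, -0.16, -105.55] dist 454.0
(0.625, -0.301, 0.182, 1.689) -> [8.9, 453.7, 89.5] [0.11, -0.16, -105.55] dist 463.0
```

Emit:
{"method": "step_arm", "body": {
  "motion": [
    [[1,30,-2],[0,0,-8],0.65],
    [[2,65,-2],[0,0,-17],0.65],
    [[2,105,-2],[0,0,-26],0.65],
    [[3,145,-2],[0,0,-35],0.65],
    [[4,185,-2],[0,0,-44],0.65],
    [[5,225,-2],[0,0,-53],0.65],
    [[5,265,-2],[0,0,-62],0.65],
    [[6,305,-2],[0,0,-71],0.65],
    [[7,345,-2],[0,0,-80],0.65],
    [[8,385,-2],[0,0,-89],0.65],
    [[9,420,-2],[0,0,-97],0.65],
    [[9,445,-2],[0,0,-103],0.65],
    [[9,454,-2],[0,0,-105.5],0.65],
    [[9,454,-2],[0,0,-105.5],0.65],
    [[9,454,-2],[0,0,-105.5],0.65]
  ]
}}

```text
clock: 37.83
tool_pos: [0.6244, -0.3004, 0.2711]
tcp_rot: [-2.086, -2.347, 0.0]
force: [0.1, 0.7, -0.1]
gripper_width: 0.0565
```

```bash
python3 - <<'E'
from lib import *
i2=snapshot("side")[...,::-1].copy();cv2.imwrite("pics/side11.png",i2)
D=Ro.from_euler('z',.118).as_matrix()
for y in(-.033,.033):
    q=proj("side",[D@[0,y,0]+[.6248,-.299,.185]])[0];cv2.circle(i2,(int(q[0]),int(q[1])),2,(0,0,255),-1)
cv2.imwrite("pics/m11.png",cv2.resize(i2[180:380,290:490],None,fx=3,fy=3,interpolation=cv2.INTER_CUBIC))
tool((.625,-.301,.182,1.689));print(state()['q'].round(2))
E
```

```text
at [ 0.6246 -0.3002  0.2714] yaw 1.6891 clk 37.875 F [0.4 0.3 1.5] w 0.0564
(0.625, -0.301, 0.182, 1.689) -> [-0.9, 0.4, 89.4] [-0.04, -0.06, 0.01] dist 89.0
[ 0.78  0.55 -0.62  1.42  0.32  1.28  0.26]
```

View pics/m11.png

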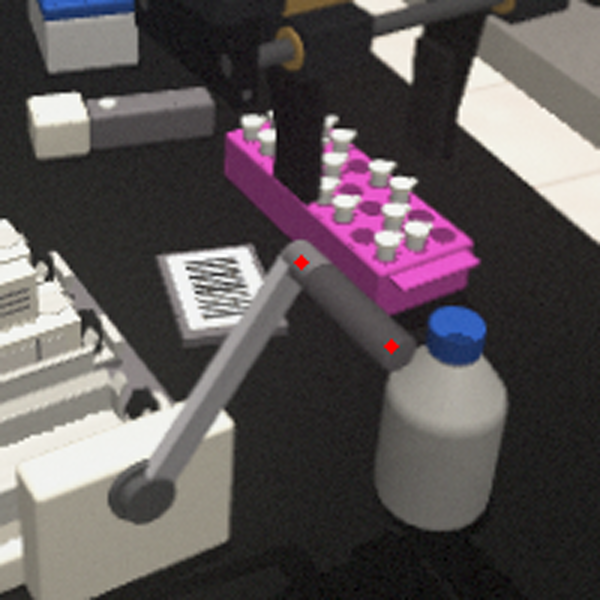

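The red dots bracket the bar's free length, and the open fingers stand on either side of it at crop (300,140) and (445,95). I'll go down and grip.

Emit:
{"method": "step_arm", "body": {
  "motion": [
    [[-1,0,30],[0,0,0],0.65],
    [[-1,0,60],[0,0,0],0.65],
    [[-1,0,80],[0,0,0],0.65],
    [[-1,0,90],[0,0,0],0.65],
    [[-1,0,90],[0,0,0],0.65],
    [[-1,0,90],[0,0,0],0],
    [[-1,0,90],[0,0,0],0],
    [[-1,0,90],[0,0,0],0],
    [[-1,0,90],[0,0,0],0],
    [[-1,0,90],[0,0,0],0],
    [[-1,0,90],[0,0,0],0],
    [[-1,0,90],[0,0,0],0],
    [[-1,0,90],[0,0,0],0]
  ],
  "newtons": 15
}}

```text
clock: 39.5
tool_pos: [0.6247, -0.3026, 0.1822]
tcp_rot: [2.088, 2.348, -0.0]
force: [-1.8, 0.2, 1.9]
gripper_width: 0.0171
```

```bash
python3 - <<'E'
from lib import *
tool()
R=Ro.from_rotvec(state()['tcp_rot']).as_matrix()
D=Ro.from_euler('z',.118).as_matrix()
a0=np.radians(35);p0=np.array([np.sin(a0),0,np.cos(a0)])*140
for t in np.linspace(.1,1.05,11):
    a=a0-t;d=np.array([np.sin(a),0,np.cos(a)])*140-p0;print(round(t,3),(R.T@D@d).round(1).tolist())
E
```

```text
at [ 0.6247 -0.3026  0.1822] yaw 1.6879 clk 39.5 F [-1.8  0.2  1.9] w 0.0171
0.1 [-0.0, -11.9, -7.4]
0.195 [-0.0, -23.7, -13.4]
0.29 [-0.0, -36.1, -18.2]
0.385 [-0.0, -48.9, -21.8]
0.48 [-0.1, -62.0, -24.1]
0.575 [-0.1, -75.3, -25.2]
0.67 [-0.1, -88.6, -25.1]
0.765 [-0.1, -101.8, -23.7]
0.86 [-0.1, -114.8, -21.0]
0.955 [-0.1, -127.5, -17.1]
1.05 [-0.1, -139.8, -12.0]
```

Emit:
{"method": "step_arm", "body": {
  "motion": [
    [[0,0,0],[0,0,0],0],
    [[0,0,0],[0,0,0],0],
    [[0,-6,-4],[0,0,0],0],
    [[0,-12,-7.4],[0,0,0],0],
    [[0,-24,-13.4],[0,0,0],0],
    [[0,-36,-18],[0,0,0],0],
    [[0,-49,-22],[0,0,0],0],
    [[0,-62,-24],[0,0,0],0],
    [[0,-75,-25],[0,0,0],0],
    [[0,-89,-25],[0,0,0],0],
    [[0,-102,-23.7],[0,0,0],0],
    [[0,-115,-21],[0,0,0],0],
    [[0,-127.5,-17],[0,0,0],0],
    [[0,-135,-14],[0,0,0],0],
    [[0,-140,-12],[0,0,0],0],
    [[0,-141,-11.5],[0,0,0],0],
    [[0,-141,-11.5],[0,0,0],0],
    [[0,-141,-11.5],[0,0,0],0]
  ],
  "newtons": 35
}}

```text
clock: 41.75
tool_pos: [0.4912, -0.318, 0.1983]
tcp_rot: [2.076, 2.34, 0.013]
force: [7.8, 3.0, 8.8]
gripper_width: 0.0168
```

```bash
python3 - <<'E'
from lib import *
tool()
D=Ro.from_euler('z',.118).as_matrix()
print("force in dock axes",(D.T@state()['force']).round(1), "moved",(D.T@(state()['tool_pos']-np.array([.6247,-.3026,.1822]))*1e3).round(1))
i2=snapshot("side")[...,::-1];cv2.imwrite("pics/m12.png",cv2.resize(i2[160:380,210:490],None,fx=2.7,fy=2.7,interpolation=cv2.INTER_CUBIC))
E
```

```text
at [ 0.4912 -0.318   0.1983] yaw 1.6899 clk 41.75 F [7.8 3.  8.8] w 0.0168
force in dock axes [8.1 2.1 8.8] moved [-134.4    0.4   16.1]
```

View pics/m12.png

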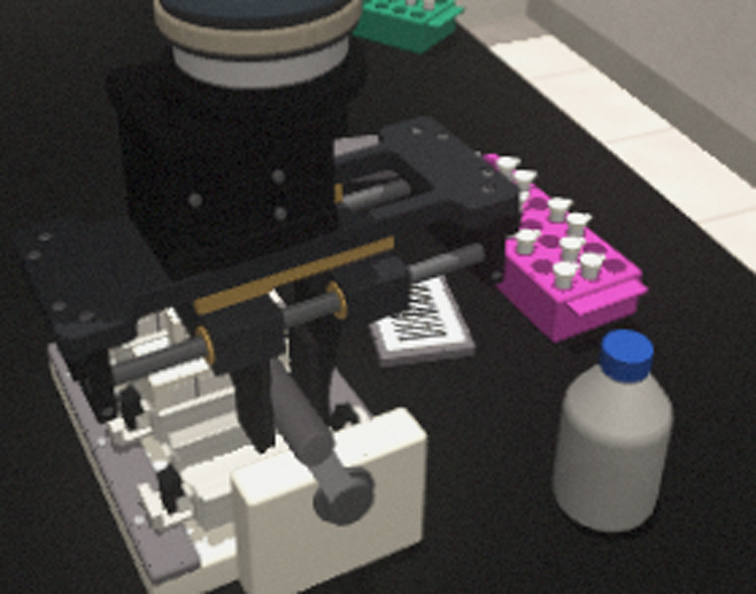

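The lever is about 57° round and the force reads like the spring alone. I'll pull on towards the end stop.

Emit:
{"method": "step_arm", "body": {
  "motion": [
    [[0,-2,1],[0,0,0],0],
    [[0,-4,2],[0,0,0],0],
    [[0,-6,3],[0,0,0],0],
    [[0,-8,4],[0,0,0],0],
    [[0,-8,4],[0,0,0],0],
    [[0,-8,4],[0,0,0],0]
  ]
}}

```text
clock: 42.55
tool_pos: [0.4857, -0.3187, 0.1954]
tcp_rot: [2.072, 2.338, 0.017]
force: [11.9, 3.3, 11.1]
gripper_width: 0.0171
```

```bash
python3 - <<'E'
from lib import *
tool()
D=Ro.from_euler('z',.118).as_matrix()
print("force in dock axes",(D.T@state()['force']).round(1), "moved",(D.T@(state()['tool_pos']-np.array([.6247,-.3026,.1822]))*1e3).round(1))
E
```

```text
at [ 0.4857 -0.3187  0.1954] yaw 1.6909 clk 42.55 F [11.9  3.3 11.1] w 0.0171
force in dock axes [12.2  1.9 11.1] moved [-140.     0.4   13.2]
```

Emit:
{"method": "step_arm", "body": {
  "motion": [
    [[0,-2,1],[0,0,0],0],
    [[0,-4,2],[0,0,0],0],
    [[0,-5,2],[0,0,0],0],
    [[0,-5,2],[0,0,0],0]
  ]
}}

```text
clock: 43.05
tool_pos: [0.4855, -0.3187, 0.1953]
tcp_rot: [2.064, 2.333, 0.027]
force: [19.6, 2.9, 12.0]
gripper_width: 0.0167
```

```bash
python3 - <<'E'
from lib import *
tool()
R=Ro.from_rotvec(state()['tcp_rot']).as_matrix()
D=Ro.from_euler('z',.118).as_matrix()
rel=(D.T@(state()['tool_pos']-np.array([.6247,-.3026,.1822]))*1e3)
print("force in dock axes",(D.T@state()['force']).round(1), "moved",rel.round(1))
a0=np.radians(35);q0=np.array([np.sin(a0),0,np.cos(a0)])*140;a1=a0-1.05;q1=np.array([np.sin(a1),0,np.cos(a1)])*140
for t in np.arange(1.0,-.06,-.05):
    a=a0-t;d=np.array([np.sin(a),0,np.cos(a)])*140-q1;print(round(t,3),(R.T@D@d).round(1).tolist())
print("home",(R.T@D@(-rel)).round(1))
E
```

```text
at [ 0.4855 -0.3187  0.1953] yaw 1.6925 clk 43.05 F [19.6  2.9 12. ] w 0.0167
force in dock axes [19.8  0.6 12. ] moved [-140.1    0.4   13.1]
1.0 [-0.0, 6.5, -2.6]
0.95 [-0.1, 13.1, -4.9]
0.9 [-0.1, 19.8, -6.9]
0.85 [-0.2, 26.6, -8.5]
0.8 [-0.2, 33.5, -9.8]
0.75 [-0.3, 40.4, -10.7]
0.7 [-0.3, 47.4, -11.3]
0.65 [-0.3, 54.4, -11.5]
0.6 [-0.3, 61.4, -11.4]
0.55 [-0.4, 68.4, -11.0]
0.5 [-0.4, 75.4, -10.1]
0.45 [-0.4, 82.3, -9.0]
0.4 [-0.4, 89.1, -7.5]
0.35 [-0.4, 95.8, -5.7]
0.3 [-0.4, 102.5, -3.5]
0.25 [-0.4, 109.0, -1.0]
0.2 [-0.4, 115.4, 1.9]
0.15 [-0.4, 121.7, 5.0]
0.1 [-0.4, 127.8, 8.5]
0.05 [-0.4, 133.7, 12.2]
-0.0 [-0.4, 139.4, 16.3]
-0.05 [-0.4, 144.9, 20.6]
home [ -0.8 139.6  17.4]
```

The lever is at the stop: angle about 1.05, force rising with no more movement. Now I'll ease it back at about 0.4 rad/s.

Emit:
{"method": "step_arm", "body": {
  "motion": [
    [[0,7,-3],[0,0,0],0],
    [[0,14,-6.5],[0,0,0],0],
    [[0,20,-9],[0,0,0],0],
    [[0,26.5,-11.6],[0,0,0],0],
    [[0,33,-13.7],[0,0,0],0],
    [[0,39,-15.5],[0,0,0],0],
    [[0,45.5,-17],[0,0,0],0],
    [[0,52,-18.2],[0,0,0],0],
    [[0,58.7,-19],[0,0,0],0],
    [[0,65.4,-19.6],[0,0,0],0],
    [[0,72,-19.8],[0,0,0],0],
    [[0,78.7,-19.7],[0,0,0],0],
    [[0,85.3,-19.3],[0,0,0],0],
    [[0,92,-18.6],[0,0,0],0]
  ]
}}

```text
clock: 44.8
tool_pos: [0.5634, -0.3098, 0.2062]
tcp_rot: [-2.088, -2.347, 0.001]
force: [3.2, 0.4, -2.3]
gripper_width: 0.017
```

Emit:
{"method": "step_arm", "body": {
  "motion": [
    [[0,6.5,1],[0,0,0],0],
    [[0,13,2.3],[0,0,0],0],
    [[0,19.5,4],[0,0,0],0],
    [[0,26,5.9],[0,0,0],0],
    [[0,32,8.2],[0,0,0],0],
    [[0,38.3,10.7],[0,0,0],0],
    [[0,44.2,13.5],[0,0,0],0],
    [[0,50,16.7],[0,0,0],0],
    [[0,56,20.3],[0,0,0],0],
    [[0,62,24.1],[0,0,0],0],
    [[0,63,25],[0,0,0],0],
    [[0,63,25],[0,0,0],0],
    [[0,63,25],[0,0,0],0]
  ]
}}

```text
clock: 46.42
tool_pos: [0.6248, -0.3032, 0.182]
tcp_rot: [-2.088, -2.346, 0.004]
force: [-4.1, -2.1, 4.6]
gripper_width: 0.017
```

```bash
python3 - <<'E'
from lib import *
tool()
D=Ro.from_euler('z',.118).as_matrix()
print("force in dock axes",(D.T@state()['force']).round(1), "moved",(D.T@(state()['tool_pos']-np.array([.6247,-.3026,.1822]))*1e3).round(1))
E
```

```text
at [ 0.6248 -0.3032  0.182 ] yaw 1.6872 clk 46.425 F [-4.1 -2.1  4.6] w 0.017
force in dock axes [-4.4 -1.6  4.6] moved [ 0.  -0.6 -0.2]
```

Back at rest and bearing on the rest stop. I'll open, go straight up and back off.

Emit:
{"method": "step_arm", "body": {
  "motion": [
    [[0,0,0],[0,0,0],0.65],
    [[0,0,0],[0,0,0],0.65],
    [[0,0,0],[0,0,0],0.65],
    [[0,0,0],[0,0,0],0.65],
    [[0,0,0],[0,0,0],0.65],
    [[0,0,0],[0,0,0],0.65],
    [[0,0,-20],[0,0,0],0.65],
    [[0,0,-60],[0,0,0],0.65],
    [[0,0,-100],[0,0,0],0.65],
    [[-50,0,-110],[0,0,0],0.65],
    [[-100,0,-110],[0,0,0],0.65],
    [[-150,0,-110],[0,0,0],0.65],
    [[-200,-20,-110],[0,0,0],0.65],
    [[-250,-40,-110],[0,0,0],0.65],
    [[-270,-60,-110],[0,0,0],0.65],
    [[-270,-60,-110],[0,0,0],0.65]
  ]
}}

```text
clock: 48.42
tool_pos: [0.5955, -0.5801, 0.292]
tcp_rot: [2.092, 2.342, -0.001]
force: [0.2, -0.3, 0.3]
gripper_width: 0.0565
```

```bash
python3 - <<'E'
from lib import *
tool()
i2=snapshot("side")[...,::-1].copy()
print(fit({"side":i2},SCAN,[.6844,.149,2.99],{"side":(296,205,366,236)}))
D=Ro.from_euler('z',.118).as_matrix()
for c in((.5037,-.1319,.042),(.4955,-.0626,.042)):
  for b in CART[::2]:
    q=proj("side",b@D.T+c);cv2.polylines(i2,[cv2.convexHull(np.round(q*8).astype(int)).astype(np.int32)],True,(0,0,255),1,shift=3)
for y in(-.033,.033):
    q=proj("side",[D@[0,y,0]+[.6248,-.299,.185]])[0];cv2.circle(i2,(int(q[0]),int(q[1])),1,(0,255,0),-1)
cv2.imwrite("pics/m13.png",cv2.resize(i2[160:380,210:490],None,fx=2.7,fy=2.7,interpolation=cv2.INTER_CUBIC))
E
```

```text
at [ 0.5955 -0.5801  0.292 ] yaw 1.6835 clk 48.425 F [ 0.2 -0.3  0.3] w 0.0565
(array([0.68430687, 0.14666548, 3.00861575]), np.float64(590.8749319973087))
```

View pics/m13.png

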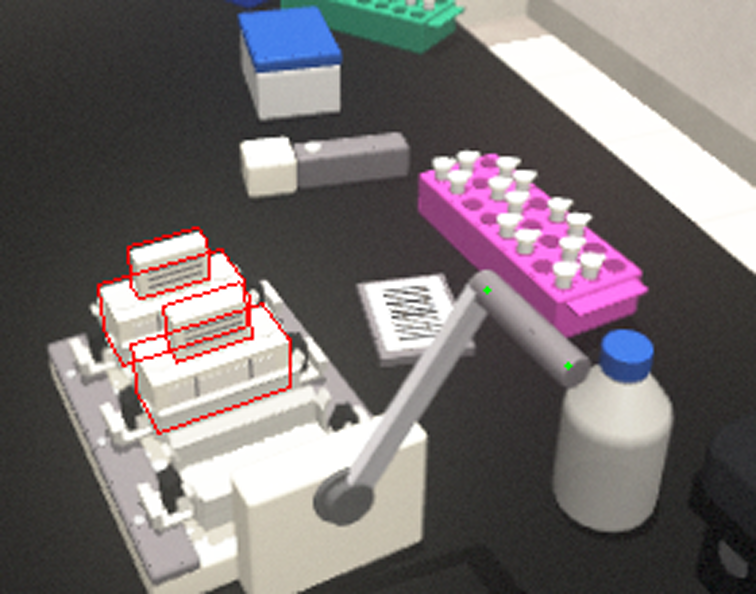

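Both cartridges are raised and latched, the lever is at rest, the scanner lies flat, and the rack, tip box and bottle have not moved. Signing off.

```bash
python3 -c "
from workcell import *
sign_off();print(state()['clock'])"
```

```text
the job is handed in; nothing more can be done
the job is handed in; nothing more can be done
```

The job is done and handed in at about 48 s of the 200 s allowed; sign-off gives no verdict.

- **Cartridges:** I saw only two on the bench and treated the third as absent. They are in the middle and left bays. Each was pressed to the cradle floor and held when tugged with about 25 N at the top stop. In the last side picture both match the outline for a raised cradle.
- **Scanner:** I held it for just over 2 s about 80 mm above the label, with its window within a few millimetres of the label's centre. It lies flat on the bench where it was.
- **Lever:** I pulled it to its end stop, where the tool position gave about 1.05 rad and the force rose without further movement. I eased it back in about 3 s, and the bar is back at its rest position in the last picture.
- **Bystanders:** the rack, the tip box and the bottle look unmoved in the last picture.

**What disagreed:**
- The first grasp closed on nothing because I lifted before the fingers had shut. The retry held, and nothing was disturbed.
- The first lever pull stopped slightly short of the end, at about 1.0 rad, so I pulled further.
- The last scanner fit was looser than before (residual 591, against 125 just after I laid it down). The position agreed to a few millimetres. The picture is brighter with the arm away, which is the likely cause.

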